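# Take out the tester's filter plate and show it to the inspection lens

## Robot

A 6-joint arm with a two-finger parallel gripper is mounted at the origin on the work surface. World frame = base frame: x ahead of the robot, y to its left, z up, the work surface at z = 0. Lengths are in m, angles in rad, forces in N, time in s.
With the tool pointing down it reaches from about 0.35 to 0.875 m from the base axis. Payload 4.2 kg.
Tool frame: the origin (TCP) lies midway between the tips of the shut fingers; the grasp point (between the pads) lies 19 mm behind it; z points along the fingers, y is the direction in which the jaws open and shut (so a half turn about z gives the same grasp; the last joint's range is limited). The gripper opens to 85 mm and grips with 20 to 120 N. Pads are 22 mm wide; open, the fingers measure 114 mm over their backs; the gripper's body (76 mm by 85 mm) begins 54 mm behind the grasp point. The pads swing forward as they close: fully open they stand 13 mm farther back than shut.
Start: joints at [1.513, 0.385, 0.008, 0, -1.194, -0.259], TCP at [0.195, 0.594, 0.231] pointing down, gripper open.
Joint ranges: [-3.14, 3.14], [-1.21, 2.06], [-1.07, 1.41], [-3.16, 2.05], [-2.99, -0.16], [-3.1, 3.1]. Speed limits (rad/s): [2.79, 2.79, 3.14, 3.14, 3.14, 3.14].

## Interface

Orientations are given as a unit quaternion [w, x, y, z].
In Python, from workcell import * gives the robot as it stands.
- The arm moves only by the tool send_rows, never from a script. Its argument "commands" is a list of rows, each a list of 2 entries, a list of its own where there are three numbers: the shift along the tool's x, y, z in cm, then the turn, a rotation vector about the tool's x, y, z in rad. In form: [[[x, y, z], [wx, wy, wz]], ...]. A call has 1 to 20 rows; each row is the pose to reach, as a shift and turn from the pose commanded when the call began, along the tool's axes at that moment; what a row does not reach only later rows make up. A row lasts 1/8 s, in which the tool goes at most 62.5 mm and 10.7 degrees, less where a joint would pass 70% of its speed; a pose out of reach is approached as far as the arm can. A call with a gripper value outside its range is refused whole. "fingers" is the gripper command: -1 is shut, 1 is fully open, values between are in proportion, set as the call begins (left out, the last holds). The fingers move at their own pace and stop on an object; the grip force is fixed at half the most. Time passes only in rows, so rows that repeat a pose let the fingers close. It gives the time, the measured TCP pose, the force and the opening at its end, in the units of the state.
- sense(): the state, without advancing time (a new reading comes with each control period).
- snapshot(name): name is "side" or "top"; returns the picture (420x560x3 uint8, blue, green, red); there is no depth.
- get_calibration(name): a dict with "fovy" (degrees; the focal length in pixels is half the picture's height over the tangent of half this angle, whatever the lens; pixels are square), "cx", "cy" (the principal point, pixels), "pose" (4x4, takes a point from camera to world coordinates). Camera axes: x right, y down, z forward; pixel columns grow to the right and rows downward; lengths in m; the calibration is good to about 2 mm. A picture is of the moment at which its call begins. get_calibration takes no time and is no camera call.
- finish_job(): hands the job in, once; it reports no verdict.
Trained networks look in the newest picture that a camera, given by its name, has taken for a name from the list of things; names that differ only in an ending like _2 or _b are one class to them, and where a whole thing is asked for, a point or a joint stands for the part that bears it (a point fixed in the world has none). Each returns a list of dicts, best first, with "p" (0 to 1); they miss things now and then, are a little off and sometimes report something else, mostly with a low value. They report only what shows in the picture. A call takes as long as a camera call.
- cut_out(camera, target): "mask" (420x560 bool, what is visible of it) and "rect" ([centre column, centre row, width, height] in pixels, round what is visible of it).
The state is a dict: "clock": time; "joint_pos": joint angles; "qvel": joint speeds; "joint_torque": joint torques, N m; "tool_pos": TCP position; "eef_rot": TCP orientation; "force": force on the tool from outside, world axes, zero at the start; "ft_torque": the same for the moment, N m; "opening": finger opening in m.
Only numpy, scipy, OpenCV 4.12 (cv2) and the standard library are available. Lean on these libraries where they do the work, as an engineer would, in place of code of your own. Each camera call takes 0.05 s, during which the arm holds its last target.

## Task

Lift the grey flap on the oil tester by its handle until it stands wide open by itself, draw the yellow filter plate up out of the slot beneath it, and hold it upright in the air, centred over the yellow mark of the inspection stand at lens height: first pause for about a second with a broad face towards the lens, then give it a quarter turn about the vertical so that a narrow side edge faces the lens. Finish there while still holding the filter in the gripper, still and upright, touching nothing else. Leave the flap standing open and do not disturb the bottles, cup, can, jar and spanner on the bench.

Things in the scene. Friction and masses are not known exactly. Their poses are not given: they have to be found in the camera images.
- tester: cream oil tester fixed on the bench; origin on the bench (z = 0) straight under the filter slot. Case spans x -100 to 130, y -250 to 90 mm in its own frame, its deck is 150 mm high; a console rises to 215 mm over y -250 to -125. In the deck under the flap is a well, 100 (x) by 120 (y) mm, centred on the origin, with its floor 100 mm above the bench; in that floor a slot 60 (x) by 18 (y) mm and 40 mm deep holds the filter
- flap (a joint): hinge of the grey flap, rad: 0 shut, grows as the free edge (tester -x side) rises, stop at 1.9, 1.57 is vertical; it may start slightly ajar. A stiff friction hinge (0.12 N m) holds it wherever it is left; flap 130 (x) by 140 (y) by 6 mm, 120 g; standing upright its edge is 281 mm above the bench, 65 mm to the +x side of the filter
- flap_handle (a point): middle of the flap's round steel handle bar: 10 mm thick, 66 mm clear between its two posts, parallel to the tester's y (the hinge line), 35 mm off the flap's outer face, 118 mm from the hinge line and 12 mm from the free edge; moves and turns with the flap. The round bar can turn between the finger pads
- flap_hinge (a point): point on the hinge axis, 65 mm to +x of the tester's origin, 150.5 mm high; axis along the tester's y; fixed axes are those of the tester. With the flap shut the handle is at (-118, 0, 41) mm from it
- filter_center (a point): centre of the loose yellow filter plate with dark mesh faces: 56 (its x) by 14 (its y) by 80 mm (its z, upright), about 120 g. It stands upright in the slot on its floor, 60 mm above the bench, so its top 40 mm stick up into the well, 10 mm below the shut flap; axes parallel to the tester's. y is the normal of the broad faces, x the normal of the narrow side edges. Pinch it across y from above; it lifts straight out
- filter: the same filter plate, origin at the centre of its underside
- stand: inspection stand fixed on the bench: aluminium base, x -50 to 50, y -55 to 150, 12 mm high, origin on the bench under the yellow mark (60 mm across); a blue camera head 60 mm wide with its top 190 mm high stands at y 105 to 150 of its own frame with a black lens looking along the stand's -y, over the mark
- spot (a point): where the filter's centre is to be shown: point in the air straight above the yellow mark, 160 mm above the bench, at lens height; axes those of the stand (the lens looks along -y)
- lens (a point): centre of the front of the lens, 87 mm to the stand's +y from the spot, 160 mm high; axes those of the stand
- amber_a_mid (a point): bystander, leave alone: small amber glass bottle, 36 mm across, 75 mm high, black or green cap; point at its centre
- amber_b_mid (a point): bystander, leave alone: small amber glass bottle, 36 mm across, 75 mm high, black or green cap; point at its centre
- amber_c_mid (a point): bystander, leave alone: small amber glass bottle, 36 mm across, 75 mm high, black or green cap; point at its centre
- test_cup_mid (a point): bystander, leave alone: open brass cup, 54 mm across, 50 mm high; point at its centre
- spray_can_mid (a point): bystander, leave alone: blue spray can with white band, 60 mm across, 170 mm high; point at its centre
- jar_mid (a point): bystander, leave alone: glass jar with white cap, 68 mm across, 85 mm high; point at its centre
- spanner_grip (a point): bystander, leave alone: steel spanner lying on the bench; point at its grip

How it is judged:
By the outcome, as a careful person would: the job done as asked, in the order asked, and still so for the second after the job is handed in, while the arm keeps its last pose, push and grip.
It also fails if it takes over 61 s, if anything falls off the work surface, if the arm or the gripper's body presses on something with over 40 N, if the wrist force passes 120 N, or if a joint passes its speed limit or range.

## Working session

There is one attempt and no reset: what is moved stays moved. The work goes in short steps, Python scripts to look and compute and a tool call to move; the robot and the scene stay as the last step left them, time stands still between calls to the robot, and variables do not carry over. Pictures are saved under pics/ and viewed, and the job is handed in when it is done.

Besides the shell and the picture viewer there is one more tool, called after "Request:" by a JSON object that holds its "api" and its "payload". send_rows: Moves the arm, as the interface text tells. Its arguments: {"type":"object","properties":{"commands":{"type":"array"},"fingers":{"type":"number"}},"required":["commands"]}

```bash
ls; mkdir -p pics
python3 - <<'E'
from workcell import *
import cv2,numpy as np
for n in ("side","top"):
    im=snapshot(n); cv2.imwrite(f"pics/{n}0.png",im)
    c=get_calibration(n); print(n,c["fovy"],c["cx"],c["cy"]); print(np.round(c["pose"],4))
s=sense(); print(s)
E
```

```text
pics
side 44.06475770135295 273.05473471927917 201.56901674425998
[[-0.976  -0.1086  0.1885  0.2588]
 [-0.2176  0.4933 -0.8422  1.1907]
 [-0.0015 -0.8631 -0.5051  0.8673]
 [ 0.      0.      0.      1.    ]]
top 55.075701625773725 276.63538963396593 206.68643033007254
[[-0.015  -0.9965  0.0826  0.4307]
 [-0.9997  0.0132 -0.0217 -0.0329]
 [ 0.0205 -0.0829 -0.9963  1.409 ]
 [ 0.      0.      0.      1.    ]]
{'clock': 0.1, 'joint_pos': array([ 1.51260000e+00,  3.85491305e-01,  6.80908812e-03, -4.40479692e-04,
       -1.19401145e+00, -2.58599509e-01]), 'qvel': array([ 0.00130609, -0.00194254,  0.00317425,  0.00339813,  0.00056939,
        0.00141084]), 'joint_torque': array([-3.84574787e-04, -3.93321419e+01,  1.88927740e+01,  4.19799417e+00,
       -2.64487375e-03,  3.28562692e-06]), 'tool_pos': array([0.19452314, 0.59342676, 0.23034137]), 'eef_rot': array([ 9.64387748e-04,  9.87467976e-01, -1.57816522e-01, -1.08787695e-04]), 'force': array([ 0.33598624, -0.2354306 , -0.15640755]), 'ft_torque': array([-0.03527066,  0.02403735, -0.00845436]), 'opening': 0.08516048493859771}
```

View pics/side0.png

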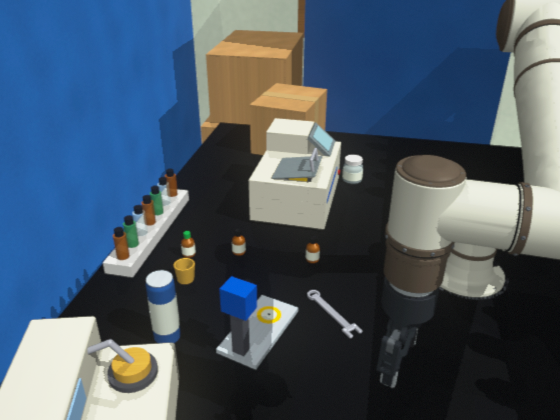

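View pics/top0.png

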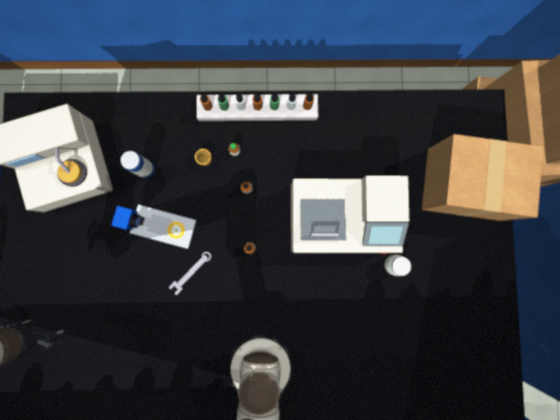

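```bash
cat > h.py <<'E'
from workcell import *
import cv2,numpy as np
def cal(n):
    c=get_calibration(n); f=210/np.tan(np.radians(c["fovy"])/2); return f,c["cx"],c["cy"],np.array(c["pose"])
def proj(n,P):
    f,cx,cy,T=cal(n); P=np.atleast_2d(P); q=(P-T[:3,3])@T[:3,:3]
    return np.c_[f*q[:,0]/q[:,2]+cx, f*q[:,1]/q[:,2]+cy]
def ray(n,uv,z):
    f,cx,cy,T=cal(n); uv=np.atleast_2d(uv)
    d=np.c_[(uv[:,0]-cx)/f,(uv[:,1]-cy)/f,np.ones(len(uv))]@T[:3,:3].T
    o=T[:3,3]; return o+d*((z-o[2])/d[:,2])[:,None]
def tf(p,L):  # p=(x,y,yaw)
    L=np.atleast_2d(L); c,s=np.cos(p[2]),np.sin(p[2])
    return np.c_[p[0]+c*L[:,0]-s*L[:,1],p[1]+s*L[:,0]+c*L[:,1],L[:,2]]
def crop(im,x0,y0,x1,y1,k): return cv2.resize(im[y0:y1,x0:x1],None,fx=k,fy=k,interpolation=cv2.INTER_CUBIC)
E
python3 - <<'E'
from h import *
for n in ("side","top"):
    snapshot(n)
    for t in ("tester","stand","flap","flap_handle","filter"):
        r=cut_out(n,t)
        for k,d in enumerate(r[:2]):
            print(n,t,round(d["p"],2),np.round(d["rect"],1),d["mask"].sum())
        if r: np.save(f"m_{n}_{t}.npy",r[0]["mask"])
im=cv2.imread("pics/top0.png"); cv2.imwrite("pics/topc1.png",crop(im,280,165,420,265,5))
cv2.imwrite("pics/topc2.png",crop(im,100,190,210,260,6))
im=cv2.imread("pics/side0.png"); cv2.imwrite("pics/sidec1.png",crop(im,240,110,360,230,5))
E
```

```text
side tester 0.93 [296.9 174.8  91.7 113.7] 7898
side stand 0.61 [258.7 322.2  78.2  95.2] 4439
side flap 0.56 [296.6 164.3  51.1  30.3] 907
side flap_handle 0.93 [297.4 163.2  52.9  29.2] 886
side filter 0.5 [303.9 180.   10.5   5.8] 24
top tester 0.86 [350.  214.7 117.2  75.3] 8614
top stand 0.73 [152.6 228.1  82.4  43.9] 2059
top flap 0.66 [321.  220.1  48.6  41.1] 1778
top flap 0.56 [153.1 229.   78.4  42.4] 2166
top flap_handle 0.97 [322.6 221.2  42.1  41.6] 1872
```

View pics/topc1.png

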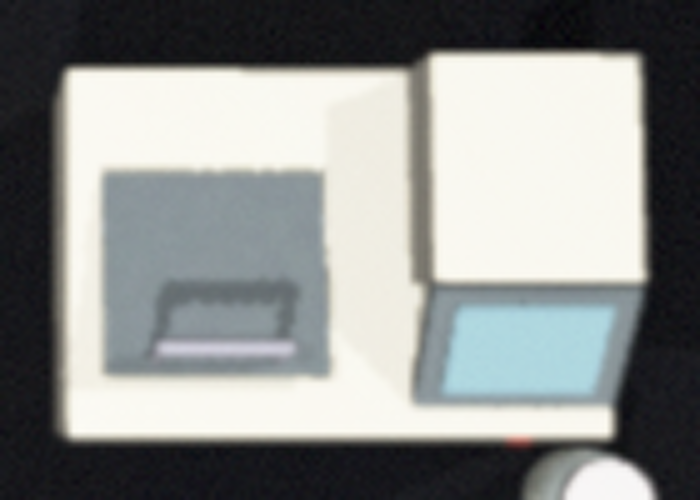

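View pics/topc2.png

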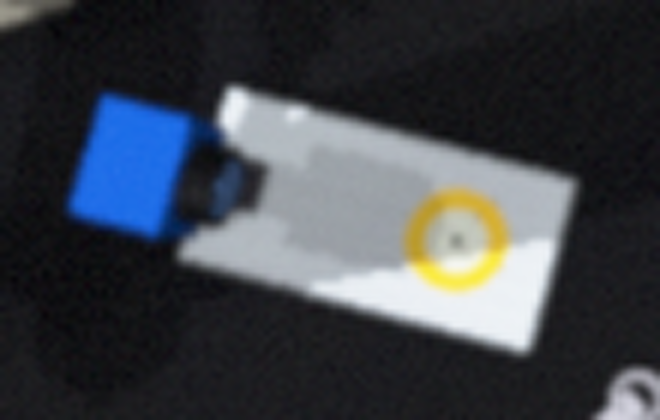

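View pics/sidec1.png

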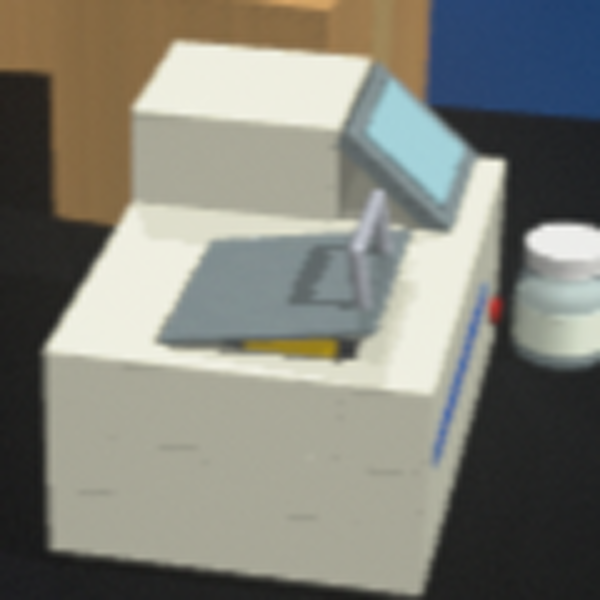

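```bash
cat > fit.py <<'E'
from h import *
from scipy.optimize import least_squares
un=lambda p,x0,y0,k:(x0+(p[0]+.5)/k-.5,y0+(p[1]+.5)/k-.5)
T=[((65,68),(130,90,150)),((65,440),(-100,90,150)),((613,437),(-100,-250,150)),((430,52),(130,-125,215)),((643,53),(130,-250,215))]
S=[((45,352),(130,90,150)),((430,393),(-100,90,150)),((50,550),(130,90,0)),((420,595),(-100,90,0)),((505,160),(-100,-250,150)),((133,110),(130,-125,215))]
ob=[("top",un(a,280,165,5),np.array(b)/1e3) for a,b in T]+[("side",un(a,240,110,5),np.array(b)/1e3) for a,b in S]
def res(p):
    return np.concatenate([proj(n,tf(p,L))[0]-uv for n,uv,L in ob])
r=least_squares(res,[.45,-.2,0],loss="soft_l1"); print("tester",r.x); print(np.round(res(r.x).reshape(-1,2),1))
tp=r.x
# flap: local (d from hinge, y, h)
F=[("top",un((155,349),280,165,5),(118,33,41)),("top",un((295,349),280,165,5),(118,-33,41)),("top",un((103,375),280,165,5),(130,70,6)),("top",un((328,375),280,165,5),(130,-70,6)),
("side",un((372,337),240,110,5),(130,70,0)),("side",un((368,305),240,110,5),(118,33,6)),("side",un((355,245),240,110,5),(118,33,41)),("side",un((380,195),240,110,5),(118,-33,41))]
def fl(q,L):
    d,y,h=np.array(L)/1e3; c,s=np.cos(q),np.sin(q); return np.array([[.065-d*c+h*s,y,.1505+d*s+h*c]])
def rf(q): return np.concatenate([proj(n,tf(tp,fl(q[0],L)))[0]-uv for n,uv,L in F])
r=least_squares(rf,[.1],loss="soft_l1"); print("flap",r.x);print(np.round(rf(r.x).reshape(-1,2),1))
print("handle",tf(tp,fl(r.x[0],(118,0,41))), "filter",tf(tp,[[0,0,.1]]))
C=lambda a:un(a,100,190,6)
G=[("top",C((457,240)),(0,0,12)),("top",C((578,180)),(50,-55,12)),("top",C((530,353)),(-50,-55,12)),
("top",C((232,87)),(50,150,12)),("top",C((103,93)),(30,150,190)),("top",C((70,213)),(-30,150,190)),("top",C((195,118)),(30,105,190)),("top",C((155,240)),(-30,105,190))]
def rs(p): return np.concatenate([proj(n,tf(p,np.array(L)/1e3))[0]-uv for n,uv,L in G])
r=least_squares(rs,[.4,.2,-.2],loss="soft_l1"); print("stand",r.x);print(np.round(rs(r.x).reshape(-1,2),1))
print("lens",tf(r.x,[[0,.087,.16]]))
for P in [(0,0,12),(50,-55,12),(-50,-55,12),(50,150,12),(-50,150,12),(30,105,190),(-30,105,190),(30,150,190)]: print(P,proj("side",tf(r.x,np.array(P)/1e3)).round(1))
E
python3 fit.py
python3 - <<'E'
from h import *
im=cv2.imread("pics/side0.png"); cv2.imwrite("pics/sidec2.png",crop(im,210,270,310,370,6))
E
```

```text
tester [ 0.49330688 -0.20233703 -0.01643786]
[[ 0.7 -0. ]
 [ 0.9 -1.2]
 [-0.2 -0.5]
 [ 0.5  0.2]
 [-0.9  0.2]
 [-0.  -0.3]
 [ 0.4  0.2]
 [ 0.2  3. ]
 [-0.1  3.5]
 [ 0.2 -0.1]
 [ 0.   0. ]]
flap [0.15927894]
[[ 3.2 -1. ]
 [-2.7 -1. ]
 [ 0.4 -0.3]
 [ 1.  -0.3]
 [ 0.8  0.3]
 [-0.6 -0.6]
 [ 0.6  0.6]
 [-0.6  1.3]]
handle [[ 0.44830948 -0.2015973   0.20969656]] filter [[ 0.49330688 -0.20233703  0.1       ]]
stand [ 0.47156265  0.28476632 -0.27654035]
[[ 0.3  0.1]
 [-0.5  0.2]
 [-0.5 -0.5]
 [-0.1  0.4]
 [ 0.5  0.5]
 [ 0.2 -0.2]
 [-0.4  0.2]
 [ 0.5 -0.8]]
lens [[0.49531618 0.36846082 0.16      ]]
(0, 0, 12) [[269.1 314.3]]
(50, -55, 12) [[262.2 294.3]]
(-50, -55, 12) [[298.2 307.2]]
(50, 150, 12) [[216.4 348.3]]
(-50, 150, 12) [[255.8 365.1]]
(30, 105, 190) [[231.7 275.8]]
(-30, 105, 190) [[256.7 284.6]]
(30, 150, 190) [[219.7 288.1]]
```

View pics/sidec2.png

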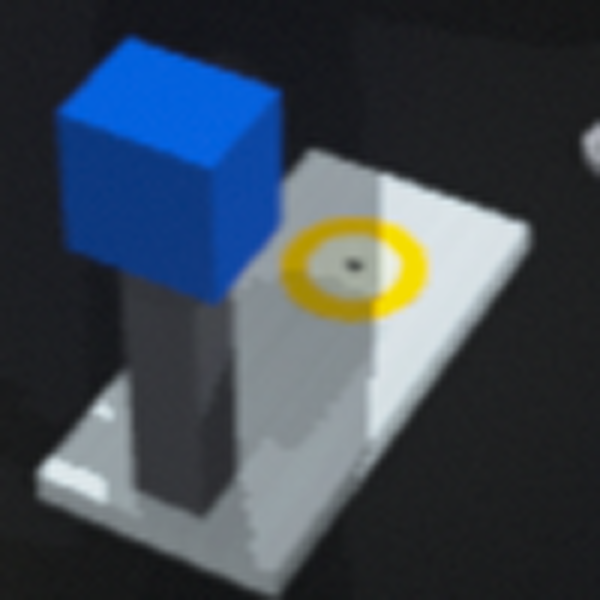

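```bash
cat >> h.py <<'E'
from scipy.spatial.transform import Rotation as Ro, Slerp
import json
TP=(0.4933,-0.2023,-0.0164); SP=(0.4716,0.2848,-0.2765)
def cur():
    s=sense(); q=s["eef_rot"]; return s,np.array(s["tool_pos"]),Ro.from_quat([q[1],q[2],q[3],q[0]])
def down(yaw,tilt=0):
    # tool x at world yaw, z down
    c,s=np.cos(yaw),np.sin(yaw); return Ro.from_matrix(np.array([[c,s,0],[s,-c,0],[0,0,-1]]))
def rows(wps,p0=None,R0=None,dec=(2,3)):
    """wps: list of (pos,Rot,n)"""
    s,p,R=cur()
    if p0 is not None:p=p0
    if R0 is not None:R=R0
    out=[];a,Ra=p,R
    for b,Rb,n in wps:
        b=np.array(b); sl=Slerp([0,1],Ro.concatenate([Ra,Rb]))
        for i in range(1,n+1):
            t=i/n; x=a+(b-a)*t
            d=R.inv().apply(x-p)*100; w=(R.inv()*sl(t)).as_rotvec()
            out.append([[round(float(v),dec[0]) for v in d],[round(float(v),dec[1]) for v in w]])
        a,Ra=b,Rb
    print(json.dumps(out)); return out
def show():
    s,p,R=cur(); m=R.as_matrix()
    print("t",round(s["clock"],2),"pos",p.round(4),"yawx",np.degrees(np.arctan2(m[1,0],m[0,0])).round(2),"z",m[:,2].round(3),"F",s["force"].round(1),"M",np.round(s["ft_torque"],2),"open",round(s["opening"],4),"q",s["joint_pos"].round(3))
E
python3 - <<'E'
from h import *
show()
y=np.radians(-90.94)
rows([((.43,.22,.38),down(np.radians(-60)),11),((.4483,-.2016,.30),down(y),9)],dec=(1,2))
E
```

```text
t 0.7 pos [0.1947 0.5939 0.2313] yawx -18.15 z [ 0.  0. -1.] F [ 0.  -0.2 -0.5] M [-0.04 -0.    0.03] open 0.0855 q [ 1.513  0.385  0.008 -0.    -1.194 -0.259]
[[[3.1, 2.6, -1.4], [-0.0, 0.0, 0.07]], [[6.2, 5.1, -2.7], [-0.0, 0.0, 0.13]], [[9.3, 7.7, -4.1], [-0.0, 0.0, 0.2]], [[12.4, 10.3, -5.4], [-0.0, 0.0, 0.27]], [[15.5, 12.8, -6.8], [-0.0, 0.0, 0.33]], [[18.6, 15.4, -8.1], [-0.0, 0.0, 0.4]], [[21.6, 17.9, -9.5], [-0.0, 0.0, 0.46]], [[24.7, 20.5, -10.8], [-0.0, 0.0, 0.53]], [[27.8, 23.1, -12.2], [-0.0, 0.0, 0.6]], [[30.9, 25.6, -13.5], [-0.0, 0.0, 0.66]], [[34.0, 28.2, -14.9], [-0.0, 0.0, 0.73]], [[35.7, 32.6, -14.0], [-0.0, 0.0, 0.79]], [[37.3, 37.0, -13.1], [-0.0, 0.0, 0.85]], [[39.0, 41.4, -12.2], [-0.0, 0.0, 0.91]], [[40.6, 45.7, -11.3], [-0.0, 0.0, 0.97]], [[42.3, 50.1, -10.4], [-0.0, 0.0, 1.03]], [[43.9, 54.5, -9.5], [-0.0, 0.0, 1.09]], [[45.6, 58.9, -8.6], [-0.0, 0.0, 1.15]], [[47.2, 63.3, -7.8], [-0.0, 0.0, 1.21]], [[48.9, 67.7, -6.9], [-0.0, 0.0, 1.27]]]
```

Request:
{"api": "send_rows", "payload": {"commands": [[[3.1,2.6,-1.4],[0,0,0.07]],[[6.2,5.1,-2.7],[0,0,0.13]],[[9.3,7.7,-4.1],[0,0,0.2]],[[12.4,10.3,-5.4],[0,0,0.27]],[[15.5,12.8,-6.8],[0,0,0.33]],[[18.6,15.4,-8.1],[0,0,0.4]],[[21.6,17.9,-9.5],[0,0,0.46]],[[24.7,20.5,-10.8],[0,0,0.53]],[[27.8,23.1,-12.2],[0,0,0.6]],[[30.9,25.6,-13.5],[0,0,0.66]],[[34,28.2,-14.9],[0,0,0.73]],[[35.7,32.6,-14],[0,0,0.79]],[[37.3,37,-13.1],[0,0,0.85]],[[39,41.4,-12.2],[0,0,0.91]],[[40.6,45.7,-11.3],[0,0,0.97]],[[42.3,50.1,-10.4],[0,0,1.03]],[[43.9,54.5,-9.5],[0,0,1.09]],[[45.6,58.9,-8.6],[0,0,1.15]],[[47.2,63.3,-7.8],[0,0,1.21]],[[48.9,67.7,-6.9],[0,0,1.27]]], "fingers": 0.06}}

```text
clock: 3.2
tool_pos: [0.4483, -0.2033, 0.3005]
eef_rot: [0.0, -0.701, 0.713, -0.0]
force: [0.5, 0.3, -0.7]
opening: 0.0455
```

Run:
```python
from h import *
a=snapshot("top");b=snapshot("side")
show()
cv2.imwrite("pics/v1.png",np.hstack([crop(a,260,150,420,280,2.4),crop(b,220,60,380,190,2.4)]))
```

```text
t 3.3 pos [ 0.4477 -0.2048  0.2989] yawx -91.26 z [-0.003  0.    -1.   ] F [0.6 0.8 0.2] M [0.03 0.01 0.  ] open 0.0452 q [-0.098  0.113 -0.189  0.    -1.272  0.076]
```

View pics/v1.png

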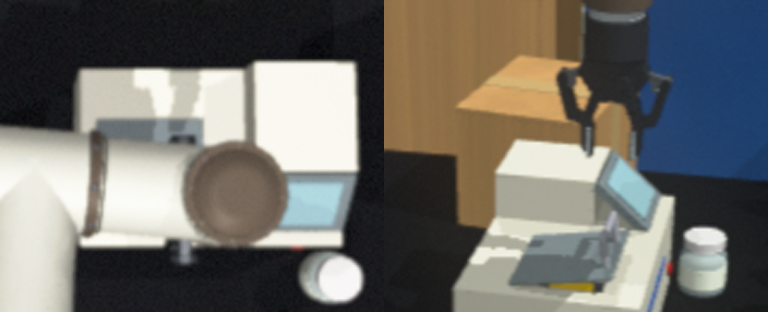

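Run:
```python
from h import *
y=np.radians(-90.94)
rows([((.4483,-.2016,.192),down(y),5)],dec=(1,2))
```

```text
[[[-0.1, -0.0, 2.1], [0.0, 0.0, -0.0]], [[-0.1, -0.0, 4.3], [0.0, 0.0, -0.0]], [[-0.2, -0.1, 6.4], [0.0, 0.0, -0.0]], [[-0.3, -0.1, 8.5], [0.0, 0.0, -0.0]], [[-0.3, -0.1, 10.7], [0.0, 0.0, -0.01]]]
```

Request:
{"api": "send_rows", "payload": {"commands": [[[-0.1,0,2.1],[0,0,0]],[[-0.1,0,4.3],[0,0,0]],[[-0.2,-0.1,6.4],[0,0,0]],[[-0.2,-0.1,8.5],[0,0,0]],[[-0.2,-0.1,10.7],[0,0,0]],[[-0.2,-0.1,10.7],[0,0,0]]]}}

```text
clock: 4.05
tool_pos: [0.4485, -0.1992, 0.1922]
eef_rot: [-0.001, -0.702, 0.713, 0.001]
force: [-0.3, 0.2, 0.6]
opening: 0.045
```

Run:
```python
from h import *
b=snapshot("side")
show()
cv2.imwrite("pics/v2.png",crop(b,240,80,360,200,5))
```

```text
t 4.1 pos [ 0.4495 -0.1995  0.1935] yawx -90.86 z [-0.001 -0.    -1.   ] F [ 0.2  0.  -0.5] M [-0.05 -0.04  0.01] open 0.0456 q [-0.087  0.192 -0.368  0.    -1.012  0.071]
```

View pics/v2.png

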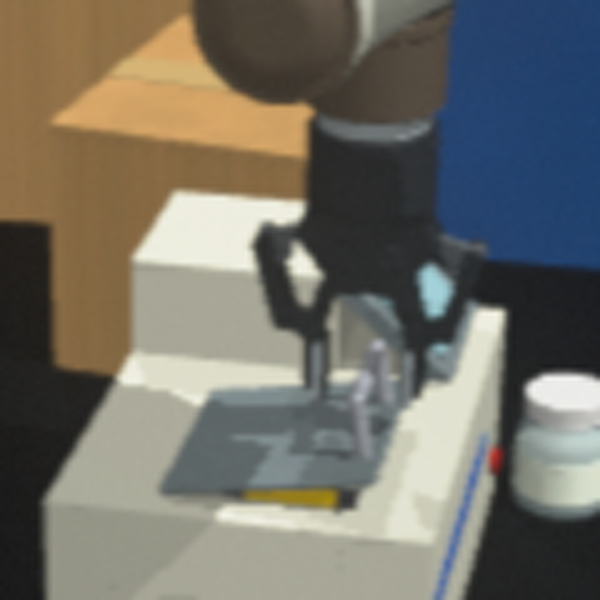

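The fingers straddle the handle bar, with the bar near (313,150) between fingers at about (303,148) and (322,152). Closing.

Request:
{"api": "send_rows", "payload": {"commands": [[[0,0,0],[0,0,0]],[[0,0,0],[0,0,0]],[[0,0,0],[0,0,0]],[[0,0,0],[0,0,0]],[[0,0,0],[0,0,0]]], "fingers": -1}}

```text
clock: 4.72
tool_pos: [0.447, -0.1997, 0.1937]
eef_rot: [-0.002, -0.701, 0.713, 0.002]
force: [-5.9, 0.7, 4.1]
opening: 0.0077
```

Run:
```python
from h import *
b=snapshot("side")
show()
cv2.imwrite("pics/v3.png",crop(b,240,80,360,200,5))
```

```text
t 4.78 pos [ 0.447  -0.1997  0.1937] yawx -90.94 z [-0.005  0.001 -1.   ] F [-5.4  0.6  3. ] M [ 0.23  1.6  -0.  ] open 0.0079 q [-0.088  0.19  -0.369 -0.    -1.016  0.071]
```

View pics/v3.png

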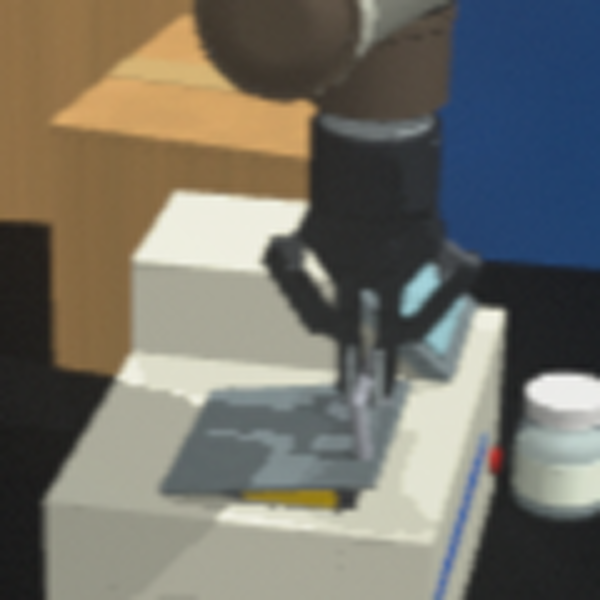

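Run:
```python
import numpy as np,json
h=lambda q:np.array([-118*np.cos(q)+41*np.sin(q),118*np.sin(q)+41*np.cos(q)])/10
o=[]
for q in np.linspace(.155,1.78,27)[1:]:
    d=h(q)-h(.155); o.append([[0,round(.2-d[0],2),round(-d[1],2)],[0,0,0]])
print(json.dumps(o[:12]));print(json.dumps(o[12:]))
```

```text
[[[0, -0.19, -0.68], [0, 0, 0]], [[0, -0.62, -1.33], [0, 0, 0]], [[0, -1.09, -1.95], [0, 0, 0]], [[0, -1.6, -2.55], [0, 0, 0]], [[0, -2.14, -3.11], [0, 0, 0]], [[0, -2.72, -3.63], [0, 0, 0]], [[0, -3.33, -4.12], [0, 0, 0]], [[0, -3.97, -4.57], [0, 0, 0]], [[0, -4.63, -4.98], [0, 0, 0]], [[0, -5.32, -5.34], [0, 0, 0]], [[0, -6.03, -5.66], [0, 0, 0]], [[0, -6.76, -5.94], [0, 0, 0]]]
[[[0, -7.51, -6.17], [0, 0, 0]], [[0, -8.27, -6.35], [0, 0, 0]], [[0, -9.03, -6.49], [0, 0, 0]], [[0, -9.81, -6.58], [0, 0, 0]], [[0, -10.59, -6.62], [0, 0, 0]], [[0, -11.37, -6.61], [0, 0, 0]], [[0, -12.15, -6.55], [0, 0, 0]], [[0, -12.92, -6.44], [0, 0, 0]], [[0, -13.69, -6.29], [0, 0, 0]], [[0, -14.44, -6.08], [0, 0, 0]], [[0, -15.18, -5.84], [0, 0, 0]], [[0, -15.9, -5.54], [0, 0, 0]], [[0, -16.61, -5.2], [0, 0, 0]], [[0, -17.29, -4.82], [0, 0, 0]]]
```

Request:
{"api": "send_rows", "payload": {"commands": [[[0,-0.2,-0.7],[0,0,0]],[[0,-0.6,-1.3],[0,0,0]],[[0,-1.1,-1.95],[0,0,0]],[[0,-1.6,-2.55],[0,0,0]],[[0,-2.15,-3.1],[0,0,0]],[[0,-2.7,-3.65],[0,0,0]],[[0,-3.35,-4.1],[0,0,0]],[[0,-3.95,-4.55],[0,0,0]],[[0,-4.65,-5.0],[0,0,0]],[[0,-5.3,-5.35],[0,0,0]],[[0,-6.05,-5.65],[0,0,0]],[[0,-6.75,-5.95],[0,0,0]]]}}

```text
clock: 6.28
tool_pos: [0.5165, -0.2009, 0.256]
eef_rot: [-0.0, -0.702, 0.713, -0.0]
force: [-6.6, 2.8, 6.9]
opening: 0.0077
```

Run:
```python
from h import *
b=snapshot("side")
show()
cv2.imwrite("pics/v4.png",crop(b,220,60,360,200,4))
```

```text
t 6.33 pos [ 0.5174 -0.2009  0.2564] yawx -90.86 z [ 0.    -0.001 -1.   ] F [-6.7  3.4 11.4] M [ 1.04  2.35 -0.02] open 0.0076 q [-7.800e-02  2.480e-01 -1.270e-01  1.000e-03 -1.196e+00  6.200e-02]
```

View pics/v4.png

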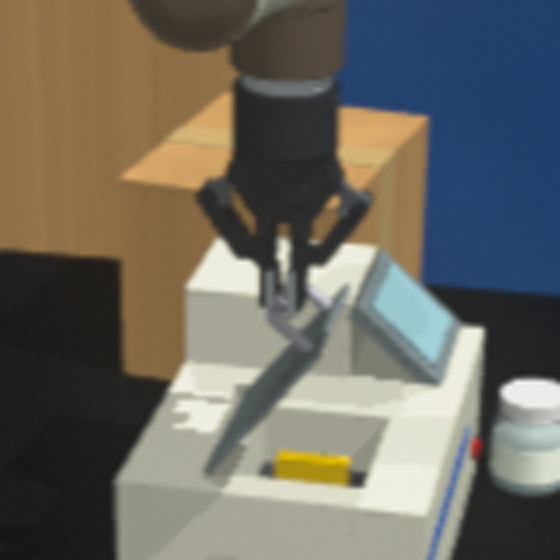

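Request:
{"api": "send_rows", "payload": {"commands": [[[0,-0.75,-0.3],[0,0,0]],[[0,-1.5,-0.5],[0,0,0]],[[0,-2.3,-0.65],[0,0,0]],[[0,-3.05,-0.7],[0,0,0]],[[0,-3.85,-0.75],[0,0,0]],[[0,-4.6,-0.75],[0,0,0]],[[0,-5.4,-0.65],[0,0,0]],[[0,-6.15,-0.55],[0,0,0]],[[0,-6.95,-0.4],[0,0,0]]]}}

```text
clock: 7.45
tool_pos: [0.5878, -0.2021, 0.2582]
eef_rot: [0.001, -0.702, 0.713, -0.001]
force: [-2.7, 0.3, 2.9]
opening: 0.0075
```

Run:
```python
from h import *
b=snapshot("side")
show()
cv2.imwrite("pics/v5.png",crop(b,220,60,360,200,4))
```

```text
t 7.5 pos [ 0.5891 -0.2021  0.2578] yawx -90.87 z [ 0.004 -0.001 -1.   ] F [-0.2  1.1  5.5] M [0.38 0.33 0.07] open 0.0074 q [-7.100e-02  3.630e-01  4.100e-02  1.000e-03 -1.245e+00  5.500e-02]
```

View pics/v5.png

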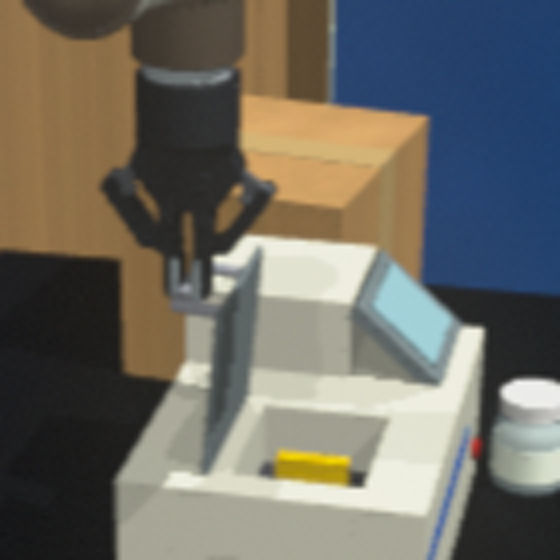

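Request:
{"api": "send_rows", "payload": {"commands": [[[0,-0.75,0.2],[0,0,0]],[[0,-1.5,0.45],[0,0,0]],[[0,-2.2,0.75],[0,0,0]],[[0,-2.9,1.1],[0,0,0]],[[0,-3.6,1.45],[0,0,0]],[[0,-3.6,1.45],[0,0,0]]]}}

```text
clock: 8.25
tool_pos: [0.6237, -0.2026, 0.2414]
eef_rot: [0.0, -0.701, 0.713, -0.001]
force: [1.3, 0.2, 0.4]
opening: 0.0076
```

Run:
```python
from h import *
b=snapshot("side")
show()
cv2.imwrite("pics/v6.png",crop(b,220,60,360,200,4))
```

```text
t 8.3 pos [ 0.6234 -0.2026  0.2416] yawx -90.91 z [ 0.001 -0.    -1.   ] F [1.3 0.  0.7] M [ 0.03 -0.18  0.01] open 0.0075 q [-0.068  0.43   0.105 -0.    -1.244  0.052]
```

View pics/v6.png

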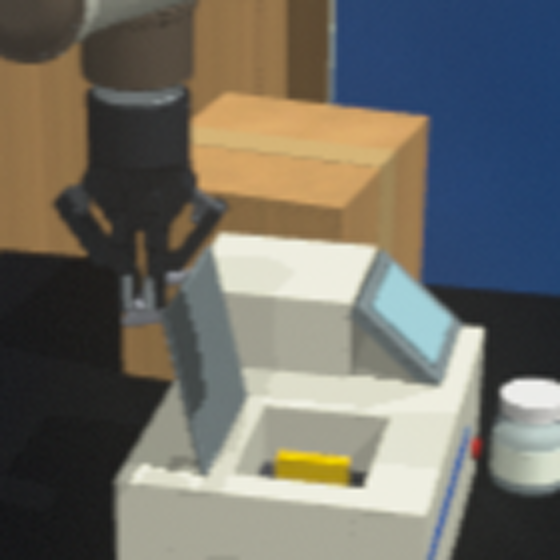

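Request:
{"api": "send_rows", "payload": {"commands": [[[0,0,0],[0,0,0]],[[0,0,0],[0,0,0]],[[0,0,0],[0,0,0]],[[0,0,0],[0,0,0]],[[0,0,-1],[0,0,0]],[[0,0,-2],[0,0,0]],[[0,0,-4],[0,0,0]],[[0,0,-6],[0,0,0]],[[0,0,-8.5],[0,0,0]],[[0,0,-11],[0,0,0]]], "fingers": -0.44}}

```text
clock: 9.55
tool_pos: [0.6224, -0.2026, 0.3542]
eef_rot: [0.0, -0.701, 0.713, -0.001]
force: [-0.2, 0.2, 0.2]
opening: 0.0236
```

Run:
```python
from h import *
b=snapshot("side")
show()
cv2.imwrite("pics/v7.png",crop(b,220,60,360,200,4))
rows([((.4933,-.2023,.35),down(np.radians(-.94)),9)],dec=(1,2))
```

```text
t 9.6 pos [ 0.6236 -0.2033  0.3586] yawx -90.91 z [ 0.008 -0.003 -1.   ] F [ 1.2 -0.7  3.8] M [-0.07 -0.12 -0.02] open 0.024 q [-0.068  0.386  0.319  0.002 -1.496  0.052]
[[[0.0, 1.4, 0.1], [-0.0, -0.0, -0.17]], [[0.0, 2.9, 0.2], [-0.0, -0.0, -0.35]], [[0.0, 4.3, 0.2], [-0.0, -0.0, -0.52]], [[0.0, 5.8, 0.3], [-0.0, -0.0, -0.7]], [[0.1, 7.2, 0.4], [-0.0, -0.0, -0.87]], [[0.1, 8.7, 0.5], [-0.0, -0.01, -1.05]], [[0.1, 10.1, 0.6], [-0.0, -0.01, -1.22]], [[0.1, 11.6, 0.7], [-0.0, -0.01, -1.4]], [[0.1, 13.0, 0.7], [-0.0, -0.01, -1.57]]]
```

View pics/v7.png

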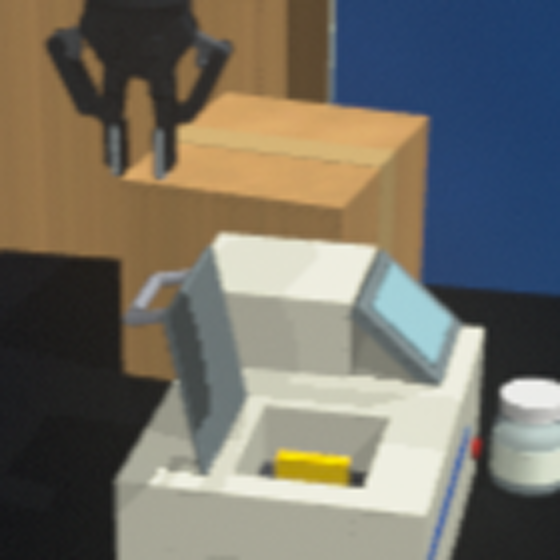

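Run:
```python
from h import *
im=cv2.imread("pics/v7.png"); hsv=cv2.cvtColor(im,cv2.COLOR_BGR2HSV)
for P in [(28,7,140),(-28,7,140),(28,-7,140),(-28,-7,140),(28,7,102),(-28,7,102)]:
    u=proj("side",tf(TP,np.array(P)/1e3))[0]; print(P,((u-[220,60]+.5)*4-.5).round(1))
c=crop(cv2.imread("pics/v7.png"),230,380,410,500,4)
for P in [(28,7,140),(-28,7,140),(28,-7,140),(-28,-7,140),(50,60,150),(-50,60,150),(-50,-60,150),(50,-60,150)]:
    u=((proj("side",tf(TP,np.array(P)/1e3))[0]-[220,60]+.5)*4-.5-[230,380])*4
    cv2.circle(c,tuple(int(round(v)) for v in u),5,(0,0,255),1)
cv2.imwrite("pics/v7b.png",c)
```

```text
(28, 7, 140) [274.5 456.8]
(-28, 7, 140) [346.8 464.6]
(28, -7, 140) [278.3 448.7]
(-28, -7, 140) [350.1 456.4]
(28, 7, 102) [273.8 500.6]
(-28, 7, 102) [345.2 508.6]
```

View pics/v7b.png

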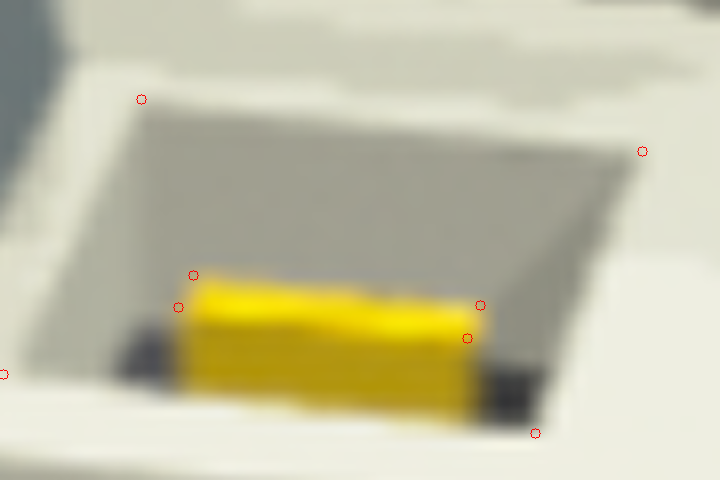

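Request:
{"api": "send_rows", "payload": {"commands": [[[0,1.4,0.1],[0,0,-0.17]],[[0,2.9,0.2],[0,0,-0.35]],[[0,4.3,0.2],[0,0,-0.52]],[[0,5.8,0.3],[0,0,-0.7]],[[0,7.2,0.4],[0,0,-0.87]],[[0.1,8.7,0.5],[0,0,-1.05]],[[0.1,10.1,0.6],[0,0,-1.22]],[[0.1,11.6,0.7],[0,0,-1.4]],[[0.1,13.0,0.7],[0,0,-1.57]],[[0.1,13.0,0.7],[0,0,-1.57]],[[0.1,13.0,0.7],[0,0,-1.57]]], "fingers": -0.06}}

```text
clock: 10.98
tool_pos: [0.4929, -0.2015, 0.3457]
eef_rot: [0.0, 1.0, -0.01, 0.0]
force: [-1.0, 0.2, -0.1]
opening: 0.0403
```

Run:
```python
from h import *
show()
rows([((.4933,-.2023,.155),down(np.radians(-.94)),6),((.4933,-.2023,.115),down(np.radians(-.94)),4)],dec=(1,2))
```

```text
t 10.97 pos [ 0.4929 -0.2015  0.3457] yawx -1.1 z [ 0.001 -0.    -1.   ] F [-1.   0.2 -0.1] M [-0.    0.02  0.01] open 0.0403 q [-0.083  0.164 -0.013  0.    -1.392  1.635]
[[[0.0, 0.0, 3.2], [0.0, -0.0, -0.0]], [[0.0, 0.0, 6.4], [0.0, -0.0, -0.0]], [[0.0, 0.0, 9.5], [0.0, -0.0, -0.0]], [[0.0, 0.1, 12.7], [0.0, -0.0, -0.0]], [[0.0, 0.1, 15.9], [0.0, -0.0, -0.0]], [[0.0, 0.1, 19.1], [0.0, -0.0, -0.0]], [[0.0, 0.1, 20.1], [0.0, -0.0, -0.0]], [[0.0, 0.1, 21.1], [0.0, -0.0, -0.0]], [[0.0, 0.1, 22.1], [0.0, -0.0, -0.0]], [[0.0, 0.1, 23.1], [0.0, -0.0, -0.0]]]
```

Request:
{"api": "send_rows", "payload": {"commands": [[[0,0,3.2],[0,0,0]],[[0,0,6.4],[0,0,0]],[[0,0,9.5],[0,0,0]],[[0,0,12.7],[0,0,0]],[[0,0,15.9],[0,0,0]],[[0,0,18],[0,0,0]],[[0,0,20],[0,0,0]],[[0,0,20],[0,0,0]]]}}

```text
clock: 11.98
tool_pos: [0.4919, -0.2013, 0.1436]
eef_rot: [-0.0, 1.0, -0.009, -0.002]
force: [-0.1, -0.5, 0.2]
opening: 0.04
```

Run:
```python
from h import *
b=snapshot("side")
show()
cv2.imwrite("pics/v8.png",crop(b,220,60,360,200,4))
```

```text
t 12.03 pos [ 0.4928 -0.2015  0.1449] yawx -1.0 z [-0.001 -0.    -1.   ] F [-0.5  0.7  0.2] M [-0.03  0.01 -0.08] open 0.04 q [-0.083  0.311 -0.341  0.    -0.92   1.636]
```

View pics/v8.png

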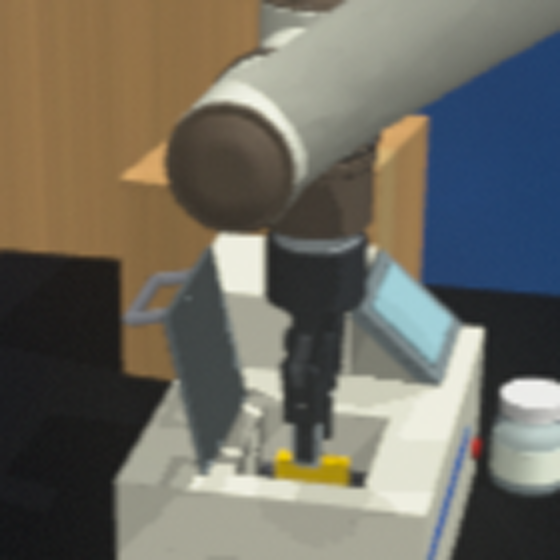

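Request:
{"api": "send_rows", "payload": {"commands": [[[0,0,1.2],[0,0,0]],[[0,0,2.4],[0,0,0]],[[0,0,3.5],[0,0,0]],[[0,0,3.5],[0,0,0]],[[0,0,3.5],[0,0,0]]]}}

```text
clock: 12.65
tool_pos: [0.4927, -0.2016, 0.1105]
eef_rot: [0.0, 1.0, -0.008, 0.0]
force: [-0.6, -1.0, 1.0]
opening: 0.0399
```

Run:
```python
from h import *
b=snapshot("side")
show()
cv2.imwrite("pics/v9.png",crop(b,220,60,360,200,4))
```

```text
t 12.7 pos [ 0.4928 -0.2016  0.1107] yawx -0.96 z [ 0.001 -0.    -1.   ] F [0.3 0.1 0.9] M [-0.01 -0.01 -0.02] open 0.0404 q [-0.083  0.351 -0.383  0.    -0.836  1.637]
```

View pics/v9.png

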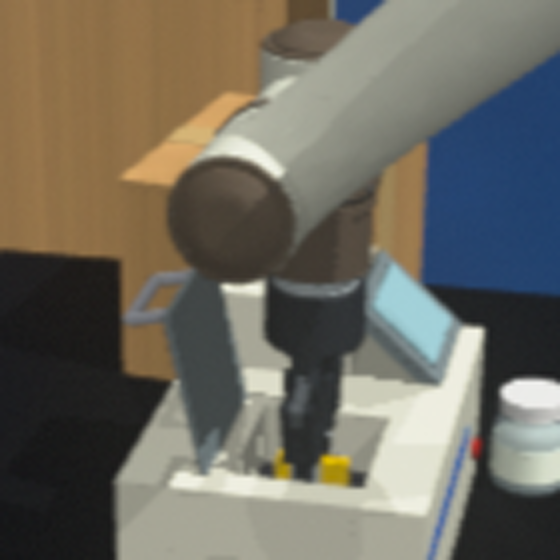

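Request:
{"api": "send_rows", "payload": {"commands": [[[0,0,0.3],[0,0,0]],[[0,0,0.3],[0,0,0]],[[0,0,0.3],[0,0,0]],[[0,0,0.3],[0,0,0]],[[0,0,0.3],[0,0,0]],[[0,0,0.3],[0,0,0]]], "fingers": -1}}

```text
clock: 13.45
tool_pos: [0.4924, -0.2014, 0.1073]
eef_rot: [-0.0, 1.0, -0.008, 0.0]
force: [0.4, 0.3, -0.6]
opening: 0.0135
```

Run:
```python
from h import *
show()
```

```text
t 13.45 pos [ 0.4924 -0.2014  0.1073] yawx -0.97 z [ 0.  0. -1.] F [ 0.4  0.3 -0.6] M [ 0.11  0.   -0.01] open 0.0135 q [-0.083  0.356 -0.387 -0.    -0.828  1.637]
```

Request:
{"api": "send_rows", "payload": {"commands": [[[0,0,-0.7],[0,0,0]],[[0,0,-1.6],[0,0,0]],[[0,0,-2.7],[0,0,0]],[[0,0,-4],[0,0,0]],[[0,0,-5.5],[0,0,0]],[[0,0,-7],[0,0,0]],[[0,0,-9],[0,0,0]],[[0,0,-11],[0,0,0]],[[0,0,-13],[0,0,0]],[[0,0,-15],[0,0,0]],[[0,0,-15.5],[0,0,0]],[[0,0,-15.5],[0,0,0]]]}}

```text
clock: 14.95
tool_pos: [0.4923, -0.2013, 0.2624]
eef_rot: [-0.0, 1.0, -0.008, 0.0]
force: [0.6, 0.5, -1.4]
opening: 0.0132
```

Run:
```python
from h import *
b=snapshot("side")
show()
cv2.imwrite("pics/v10.png",crop(b,220,60,360,200,4))
yb=SP[2]; A=(.44,.03,.25)
rows([((.46,-.12,.262),down(np.radians(-1)),3),((.45,.1,.25),down(yb/2),6),((SP[0],SP[1],.169),down(yb),7)],dec=(1,2))
```

```text
t 15.0 pos [ 0.492  -0.2013  0.2617] yawx -0.97 z [-0.001  0.001 -1.   ] F [ 0.5  0.5 -2.1] M [-0.01 -0.04  0.03] open 0.0134 q [-8.300e-02  2.050e-01 -1.700e-01 -1.000e-03 -1.198e+00  1.637e+00]
[[[-1.1, -2.7, -0.0], [-0.0, 0.0, 0.0]], [[-2.2, -5.4, -0.0], [-0.0, 0.0, 0.0]], [[-3.3, -8.1, -0.0], [-0.0, 0.0, 0.0]], [[-3.6, -11.7, 0.2], [-0.0, 0.0, 0.02]], [[-3.8, -15.4, 0.4], [-0.0, 0.0, 0.04]], [[-4.0, -19.1, 0.6], [-0.0, 0.0, 0.06]], [[-4.3, -22.7, 0.8], [-0.0, 0.0, 0.08]], [[-4.5, -26.4, 1.0], [-0.0, 0.0, 0.1]], [[-4.7, -30.1, 1.2], [-0.0, 0.0, 0.12]], [[-4.4, -32.7, 2.4], [-0.0, 0.0, 0.14]], [[-4.2, -35.3, 3.5], [-0.0, 0.0, 0.16]], [[-3.9, -38.0, 4.7], [-0.0, 0.0, 0.18]], [[-3.6, -40.6, 5.8], [-0.0, 0.0, 0.2]], [[-3.4, -43.3, 7.0], [-0.0, 0.0, 0.22]], [[-3.1, -45.9, 8.1], [-0.0, 0.0, 0.24]], [[-2.9, -48.6, 9.3], [-0.0, 0.0, 0.26]]]
```

View pics/v10.png

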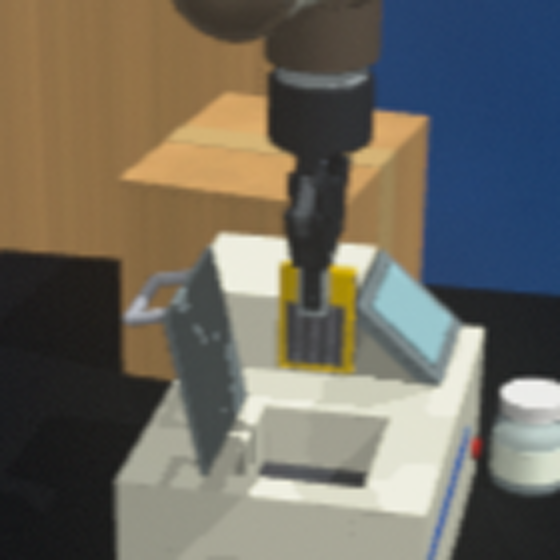

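Request:
{"api": "send_rows", "payload": {"commands": [[[-1.1,-2.2,0],[0,0,0]],[[-2.2,-4.9,0],[0,0,0]],[[-3.3,-8.1,0],[0,0,0]],[[-3.6,-11.7,0.2],[0,0,0.02]],[[-3.8,-15.4,0.4],[0,0,0.04]],[[-4.0,-19.1,0.6],[0,0,0.06]],[[-4.3,-22.7,0.8],[0,0,0.08]],[[-4.5,-26.4,1.0],[0,0,0.1]],[[-4.7,-30.1,1.2],[0,0,0.12]],[[-4.4,-32.7,2.4],[0,0,0.14]],[[-4.2,-35.3,3.5],[0,0,0.16]],[[-3.9,-38.0,4.7],[0,0,0.18]],[[-3.6,-40.6,5.8],[0,0,0.2]],[[-3.4,-43.3,7.0],[0,0,0.22]],[[-3.1,-45.9,8.1],[0,0,0.24]],[[-3.0,-47.5,9.0],[0,0,0.26]],[[-2.9,-48.3,9.3],[0,0,0.26]],[[-2.9,-48.6,9.5],[0,0,0.26]],[[-2.9,-48.6,9.5],[0,0,0.26]]]}}

```text
clock: 17.38
tool_pos: [0.4715, 0.2846, 0.1673]
eef_rot: [0.0, 0.99, -0.138, -0.0]
force: [0.6, -0.2, -0.6]
opening: 0.0132
```

Run:
```python
from h import *
b=snapshot("side");a=snapshot("top")
show()
c=crop(b,200,170,320,370,3); 
s,p,R=cur()
for ctr,yaw,col in ((np.array([SP[0],SP[1],.16]),SP[2],(0,0,255)),):
  for P in [(28,7,40),(-28,7,40),(28,7,-40),(-28,7,-40),(28,-7,40),(-28,-7,40)]:
    L=tf((ctr[0],ctr[1],yaw),np.array(P)/1e3); L[:,2]+=ctr[2]
    u=((proj("side",L)[0]-[200,170]+.5)*3-.5)
    cv2.circle(c,tuple(int(round(v)) for v in u),4,col,1)
cv2.imwrite("pics/v11.png",np.hstack([c,cv2.resize(crop(a,100,150,220,350,3),None,fx=1,fy=1)]))
yb=SP[2]
rows([((SP[0],SP[1],.1673),down(yb),1)])
```

```text
t 17.48 pos [0.4716 0.2845 0.1677] yawx -15.88 z [ 0.  0. -1.] F [-0.9 -0.2 -2.4] M [-0.04  0.03 -0.02] open 0.0133 q [ 0.837  0.315 -0.268  0.    -0.987  0.456]
[[[-0.01, -0.03, 0.04], [-0.0, -0.0, -0.001]]]
```

View pics/v11.png

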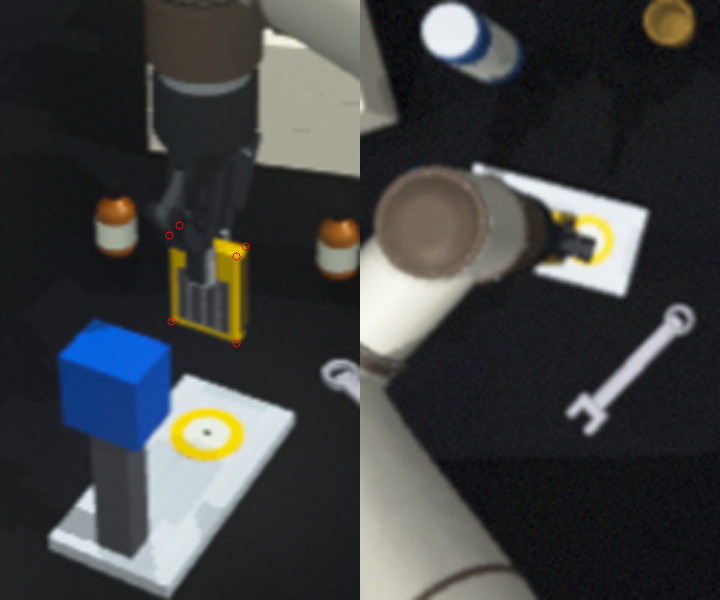

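Run:
```python
from h import *
b=snapshot("side")
k=9;x0,y0=240,235
c=crop(b,x0,y0,305,295,k);d=c.copy()
for P in [(28,7,40),(-28,7,40),(28,7,-40),(-28,7,-40),(28,-7,40),(-28,-7,40),(-28,-7,-40)]:
    L=tf((SP[0],SP[1],SP[2]),np.array(P)/1e3); L[:,2]+=.16
    u=((proj("side",L)[0]-[x0,y0]+.5)*k-.5)
    cv2.circle(c,tuple(int(round(v)) for v in u),5,(0,0,255),1)
cv2.imwrite("pics/v12.png",c)
show()
```

```text
t 17.52 pos [0.4717 0.2845 0.1677] yawx -15.88 z [ 0.  0. -1.] F [ 0.2  0.  -1.4] M [-0.05 -0.03 -0.07] open 0.0129 q [ 0.837  0.315 -0.268  0.    -0.987  0.456]
```

View pics/v12.png

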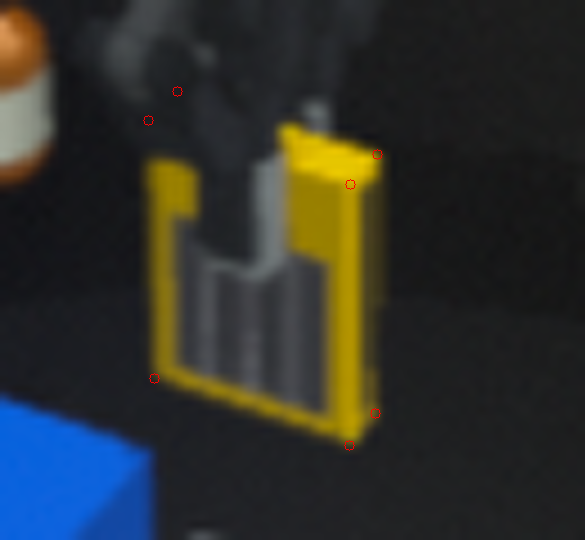

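Request:
{"api": "send_rows", "payload": {"commands": [[[0,0,0],[0,0,0]],[[0,0,0],[0,0,0]],[[0,0,0],[0,0,0]],[[0,0,0],[0,0,0]],[[0,0,0],[0,0,0]],[[0,0,0],[0,0,0]],[[0,0,0],[0,0,0]],[[0,0,0],[0,0,0]],[[0,0,0],[0,0,0]],[[0,0,0],[0,0,0]],[[0,0,0],[0,0,0]]]}}

```text
clock: 18.9
tool_pos: [0.4716, 0.2849, 0.1673]
eef_rot: [-0.0, 0.99, -0.138, 0.0]
force: [0.0, -0.5, -1.1]
opening: 0.0136
```

Request:
{"api": "send_rows", "payload": {"commands": [[[0,0,0],[0,0,0.04]],[[0,0,0],[0,0,0.11]],[[0,0,0],[0,0,0.21]],[[0,0,0],[0,0,0.32]],[[0,0,0],[0,0,0.44]],[[0,0,0],[0,0,0.56]],[[0,0,0],[0,0,0.68]],[[0,0,0],[0,0,0.8]],[[0,0,0],[0,0,0.92]],[[0,0,0],[0,0,1.04]],[[0,0,0],[0,0,1.16]],[[0,0,0],[0,0,1.28]],[[0,0,0],[0,0,1.39]],[[0,0,0],[0,0,1.48]],[[0,0,0],[0,0,1.54]],[[0,0,0],[0,0,1.57]],[[0,0,0],[0,0,1.57]],[[0,0,0],[0,0,1.57]],[[0,0,0],[0,0,1.57]]]}}

```text
clock: 21.28
tool_pos: [0.4716, 0.285, 0.1673]
eef_rot: [-0.0, -0.603, 0.798, -0.0]
force: [-0.4, 0.2, -0.8]
opening: 0.0131
```

Run:
```python
from h import *
b=snapshot("side");cv2.imwrite("pics/fin.png",b)
k=8;x0,y0=235,230
c=crop(b,x0,y0,310,300,k)
for P in [(28,7,40),(-28,7,40),(28,7,-40),(-28,7,-40),(28,-7,40),(-28,-7,40),(-28,-7,-40)]:
    L=tf((SP[0],SP[1],SP[2]-np.pi/2),np.array(P)/1e3); L[:,2]+=.16
    u=((proj("side",L)[0]-[x0,y0]+.5)*k-.5)
    cv2.circle(c,tuple(int(round(v)) for v in u),5,(0,0,255),1)
cv2.imwrite("pics/v13.png",c)
show()
```

```text
t 21.32 pos [0.4716 0.285  0.1673] yawx -105.8 z [ 0.  0. -1.] F [-0.5 -0.5 -1.6] M [-0.    0.04  0.01] open 0.0134 q [ 0.838  0.316 -0.268 -0.    -0.987 -1.114]
```

View pics/v13.png

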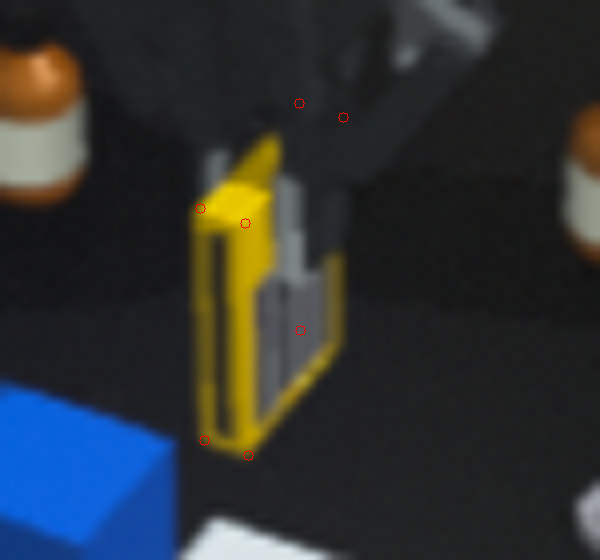

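View pics/fin.png

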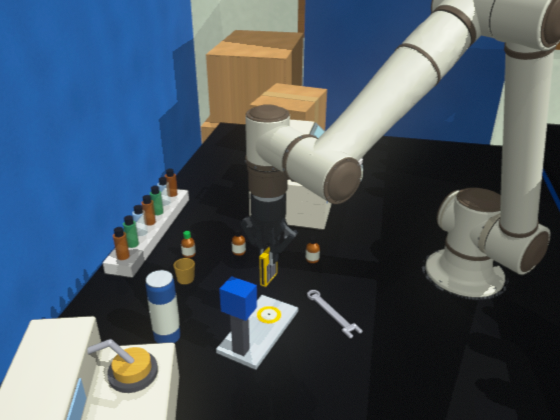

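Run:
```python
from h import *
a=snapshot("top");cv2.imwrite("pics/fint.png",a)
```

```text
(no output)
```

View pics/fint.png

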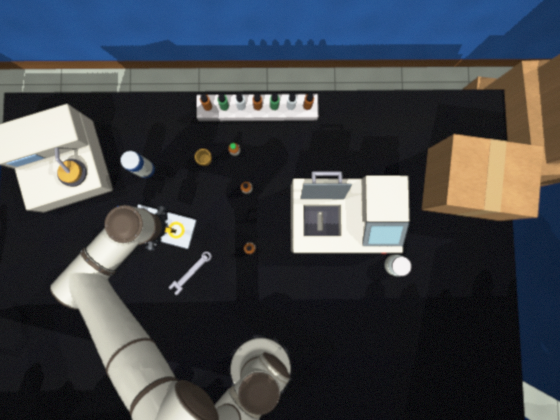

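The top view shows the flap standing open at (325,190), the well and slot empty at (320,220), and the bystanders in their original places.

Run:
```python
from h import *
print(finish_job())
```

```text
the job is handed in; nothing more can be done
None
```

The job is done and handed in at about 21 s of the 61 s allowed; no verdict was reported.

- **Flap:** I opened it by its handle to about 1.78 rad, past vertical, and let go. The last top picture shows it still standing open.
- **Filter:** I drew it straight up out of the slot and held it over the yellow mark at lens height. It paused with a broad face to the lens for about 1.5 s, then made a quarter turn so a narrow side edge faces the lens.
- **Final pose:** the filter is still in the gripper, with an opening of 13.4 mm. The tool is vertical and still, and only about the filter's weight shows on the force sensor. The filter edges I could see match the target outline to about 1 pixel (roughly 1 to 2 mm). The upper corners on one side were hidden behind the gripper, so I could not check those.
- **Bystanders:** the bottles, cup, can, jar and spanner look unmoved in the last top picture.
- **Forces:** the highest reading I saw was about 14 N, while lifting the flap.

One measurement disagreed: the tester's bottom edge sat about 3 pixels off my fitted model. I put that down to the visible base and relied on the deck corners, which then fitted the filter to about 1.5 mm.

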